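# Turn the power board over and snap the insulating cap onto its terminal stud

## Robot

A 6-joint arm with a two-finger parallel gripper is mounted at the origin on a cart in front of the work surface, level with it; the furniture and walls round the work are solid. World frame = base frame: x ahead of the robot, y to its left, z up, the work surface at z = 0. Lengths are in m, angles in degrees, forces in N, time in s.
With the tool pointing down it reaches from about 0.375 to 0.9 m from the base axis. Payload 3.1 kg.
Tool frame: the origin (TCP) lies on the centre line of the jaws, within the pads' length; the fingertips stand 17 mm ahead of it and the grasp point (between the pads) lies 2 mm behind it; z points along the fingers, y is the line along which they close (so a half turn about z gives the same grasp; the last joint's range is limited). The gripper opens to 87 mm and grips with 3 to 60 N. Pads are 19 mm wide; open, the fingers measure 117 mm over their backs; the gripper's body (75 mm by 190 mm) begins 51 mm behind the grasp point.
Start: joints at [-10.227, 30.224, 82.088, -0, 67.689, -10.227], TCP at [0.625, 0, 0.24] pointing down, gripper open.
Joint ranges: [-176.69, 176.69], [-43.24, 126.21], [12.49, 139.97], [-82, 262], [0, 151.66], [-163.58, 163.58]. Speed limits (degrees/s): [159.86, 159.86, 180, 180, 180, 180].

## Interface

Orientations are given as a 3x3 rotation matrix whose columns are the frame's x, y, z axes.
In Python, from rig import bot, imaging, finder gives the robot as it stands. The module is installed in compiled form; this text tells all that it offers.
- The arm moves only by the tool play_rows, never from a script. Its argument "motion" is a list that holds one entry, the list of rows, each a list of 6 numbers: the shift along the tool's x, y, z in a scale on which 1.0 is 100 cm, then the turn, a rotation vector about the tool's x, y, z in parts of the range, where 1.0 means 120 degrees. In form: [[[dx, dy, dz, wx, wy, wz], ...]]. A call has 1 to 8 rows; each row is the pose to reach, as a shift and turn from the pose commanded when the call began, along the tool's axes at that moment; what a row does not reach only later rows make up. A row lasts 1/12 s, in which the tool goes at most 41.7 mm and 7.16 degrees, less where a joint would pass 70% of its speed; a pose out of reach is approached as far as the arm can. A call with a gripper value outside its range is refused whole. "fingers" is the finger opening in m, from 0 to 0.087, set as the call begins (left out, the last holds). The fingers move at their own pace and stop on an object; the grip force is fixed at half the most. Time passes only in rows, so rows that repeat a pose let the fingers close. It gives the time, the measured TCP pose, the force, the opening and the grip force at its end, in the units of the state.
- bot.read_state(): the state, without advancing time (a new reading comes with each control period).
- imaging.capture(name): name is "scene" or "side" or "wrist"; returns a dict with "frame" (480x640x3 uint8, red, green, blue), "camera_matrix" (3x3 intrinsics, pixels), "R" (3x3) and "t" (3): a world point X has camera coordinates R X + t. Camera axes: x right, y down, z forward; pixel columns grow to the right and rows downward; lengths in m; the calibration is good to about 2 mm. The wrist camera is an equidistant fisheye: a pixel r from the principal point sees the ray r / f radians off the axis. A picture is of the moment at which its call begins. There is no depth.
- bot.hand_in(): hands the job in; it is judged then, once.
Trained networks look in the newest picture that a camera, given by its name, has taken for a name from the list of things; names that differ only in an ending like _2 or _b are one class to them, and where a whole thing is asked for, a point or a joint stands for the part that bears it (a point fixed in the world has none). Each returns a list of dicts, best first, with "confidence" (0 to 1); they miss things now and then, are a little off and sometimes report something else, mostly with a low value. They report only what shows in the picture. A call takes as long as a camera call. They do not tell look-alikes from the thing itself.
- finder.recognise(camera, name): "at" ([x, y, z] in m, in world coordinates, good to about 4 mm: the middle of the surface that is visible of it).
- finder.outline_of(camera, name): "pixels" (480x640 bool, what is visible of it).
The state is a dict: "time_s": time; "joint_positions": joint angles; "qvel": joint speeds; "tau": joint torques, N m; "position": TCP position; "tcp_rot": TCP orientation; "force": force on the tool from outside, world axes, zero at the start; "moment": the same for the moment, N m; "opening": opening from 0.0 (shut) to 1.0 (fully open); "grasp_force": force on a finger pad.
Only numpy, scipy, OpenCV 4.12 (cv2) and the standard library are available. Lean on these libraries where they do the work, as an engineer would, in place of code of your own. Each camera call takes 0.05 s, during which the arm holds its last target. There are 200 camera calls.

## Task

Swing the hinged frame with the power board right over by its bar handle until it rests fully on the other side, so that the brass terminal stud points up. Then fit the black ribbed snap cap, open end down, over the stud, press it on until it clicks past the spring balls, and keep pressing so that the cap stays squeezed firmly down on the rubber seal: finish while still holding it pressed, without letting go. Leave the capacitor, the transformer and the tape roll where they lie.

Things in the scene. Friction and masses are not known exactly. Their poses are not given: they have to be found in the camera images.
- fixture: turnover fixture, fixed to the bench: aluminium base plate 130 x 210 x 8 mm, two dark hinge pedestals (66 mm high, 140 mm over their outsides), rest posts on both sides. Origin at the centre of its underside; x along the hinge axis, z up. The frame starts on its +y side and goes over to its -y side. Left of it, from y = 0.35 on, stands a black board crate 0.24 m high: pass above it
- turnover (a joint): angle of the hinged frame (rad): 0 = lying level on the fixture's +y side, stud down; 3.14 = level on the -y side, stud up (end stop). Friction holds it where it is left; it starts between 0 and 0.2. About 4 N at the handle moves it
- hinge (a point): point on the hinge axis midway between the pedestals, 55 mm above the bench; it turns with the frame: x along the axis, y from the hinge towards the handle, z out of the solder side. The frame is 110 mm wide along the axis, 10 mm thick and ends 100 mm from the axis
- handle (a point): middle of the round steel handle bar of the frame: bar 10 mm thick, parallel to the hinge axis, 140 mm from it, 62 mm clear between its two arms, 35 mm clear of the frame's edge. A pinch across the bar lets the bar turn between the fingers. Axes as hinge
- stud: brass terminal stud, 16 mm thick, tapered tip, 34 mm high, standing on the board 56 mm from the hinge axis and 22 mm from the frame's middle (towards hinge -x). Origin at its foot on the board's component face, z along the stud away from the board: down at the start, up after turning. Board components up to 15 mm high begin 22 mm from its axis on the hinge +x side; its other sides are clear
- seal (a joint): how far the black rubber seal disc (32 mm across) round the foot of the stud is squeezed (m): 0 = free, with its upper face 12 mm above the foot; it springs with 4 N per mm and stops dead at 0.003
- cap: black ribbed plastic snap cap: 34 mm across, 34 mm high, top closed, mouth with 3 mm high inner lip (20 mm bore) below, 18 to 35 g; stands mouth down. Origin at the centre of the mouth, z up. On the stud the mouth meets the balls 23 to 24 mm above the foot, needs 8 to 14 N to pass them, snaps down from about 18 mm and rests on the seal at 12 mm; 8 N more squeezes it to 10 mm
- capacitor: bystander: round dark blue capacitor, 25 mm across, 32 mm high; origin under its centre
- transformer: bystander: small grey transformer, 53 x 50 x 40 mm; origin under its centre
- tape: bystander: black roll of tape lying flat, 62 mm across, 19 mm high; origin under its centre
- balls (a point): centre of the stud 20 mm above its foot, at the level of the four 12 mm spring balls, which stand out to 23.4 mm across. Axes as stud
Mind the look-alikes: they are no part of the job. Leave any brown look-alike of the cap alone.

How it is judged:
By the outcome, as a careful person would: the job done as asked, in the order asked, and still so for the second after the job is handed in, while the arm keeps its last pose, push and grip.
It also fails if it takes over 64 s, if anything falls off the work surface, if the arm or the gripper's body presses on something with over 40 N, if the wrist force passes 120 N, or if a joint passes its speed limit or range.

## Working session

There is one attempt and no reset: what is moved stays moved. The work goes in short steps, Python scripts to look and compute and a tool call to move; the robot and the scene stay as the last step left them, time stands still between calls to the robot, and variables do not carry over. Pictures are saved under pics/ and viewed, at most 10 in all, crops included, and the job is handed in when it is done.

Besides the shell and the picture viewer there is one more tool, called by a JSON object that holds its "fn" and its "kwargs". play_rows: Moves the arm, as the interface text tells. Its arguments: {"type":"object","properties":{"motion":{"type":"array"},"fingers":{"type":"number"}},"required":["motion"]}

```bash
mkdir -p pics
cat > h.py <<'E'
import numpy as np, cv2
from rig import bot, imaging, finder
def tri(obs):
    # obs: list of (cap,(u,v)) pinhole
    A=[];b=[]
    for c,p in obs:
        K=c["camera_matrix"];R=np.array(c["R"]);t=np.array(c["t"])
        d=R.T@np.linalg.solve(K,[p[0],p[1],1.]);d/=np.linalg.norm(d);o=-R.T@t
        P=np.eye(3)-np.outer(d,d);A.append(P);b.append(P@o)
    return np.linalg.solve(sum(A),sum(b))
def proj(c,X):
    x=np.array(c["R"])@X+np.array(c["t"]);p=np.array(c["camera_matrix"])@x;return p[:2]/p[2]
E
python3 - <<'E'
from h import *
np.set_printoptions(precision=3,suppress=True)
s=bot.read_state();print(s["position"],s["tcp_rot"],s["time_s"])
for cam in("scene","side"):
    c=imaging.capture(cam);cv2.imwrite(f"pics/{cam}0.png",c["frame"][:,:,::-1])
    print(cam,"campos",-np.array(c["R"]).T@np.array(c["t"]))
    for n in("fixture","handle","hinge","stud","cap","capacitor","transformer","tape"):
        for r in finder.recognise(cam,n)[:3]:
            print(n,np.array(r["at"]),round(r["confidence"],2),proj(c,np.array(r["at"])).round())
E
```

```text
[0.624 0.    0.239] [[-0.     1.    -0.002]
 [ 1.     0.     0.   ]
 [ 0.    -0.002 -1.   ]] 0.0
scene campos [ 0.208 -0.59   0.803]
fixture [0.499 0.044 0.011] 0.7 [248. 243.]
handle [0.501 0.091 0.057] 0.97 [232. 212.]
hinge [0.495 0.094 0.059] 0.94 [229. 211.]
cap [ 0.627 -0.286  0.032] 0.89 [419. 320.]
cap [ 0.549 -0.344  0.037] 0.78 [408. 370.]
cap [ 0.66  -0.207  0.035] 0.65 [401. 278.]
capacitor [ 0.452 -0.28   0.036] 0.85 [332. 375.]
transformer [ 0.543 -0.264  0.04 ] 0.78 [372. 335.]
tape [0.676 0.188 0.016] 0.62 [282. 163.]
side campos [ 0.117 -0.708  0.717]
handle [0.5   0.093 0.059] 0.76 [258. 217.]
hinge [0.495 0.098 0.058] 0.75 [255. 217.]
cap [ 0.654 -0.208  0.03 ] 0.75 [390. 269.]
cap [ 0.545 -0.348  0.033] 0.6 [398. 333.]
cap [ 0.627 -0.288  0.032] 0.56 [407. 296.]
capacitor [ 0.452 -0.281  0.034] 0.69 [337. 334.]
transformer [ 0.54  -0.271  0.037] 0.6 [369. 308.]
tape [0.678 0.188 0.018] 0.53 [299. 189.]
```

View pics/scene0.png

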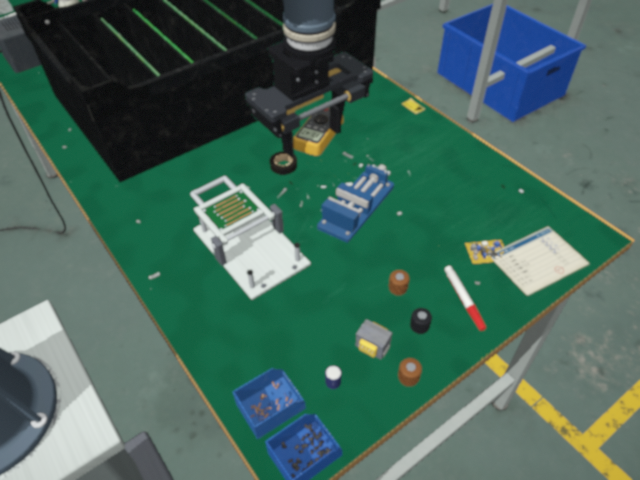

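Run:
```python
import cv2
i=cv2.imread("pics/scene0.png");cv2.imwrite("pics/crop0.png",cv2.resize(i[255:405,300:480],None,fx=4,fy=4,interpolation=cv2.INTER_CUBIC))
i2=i[130:290,150:340];cv2.imwrite("pics/crop1.png",cv2.resize(i2,None,fx=3.7,fy=3.7,interpolation=cv2.INTER_CUBIC))
```

```text
(no output)
```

View pics/crop0.png

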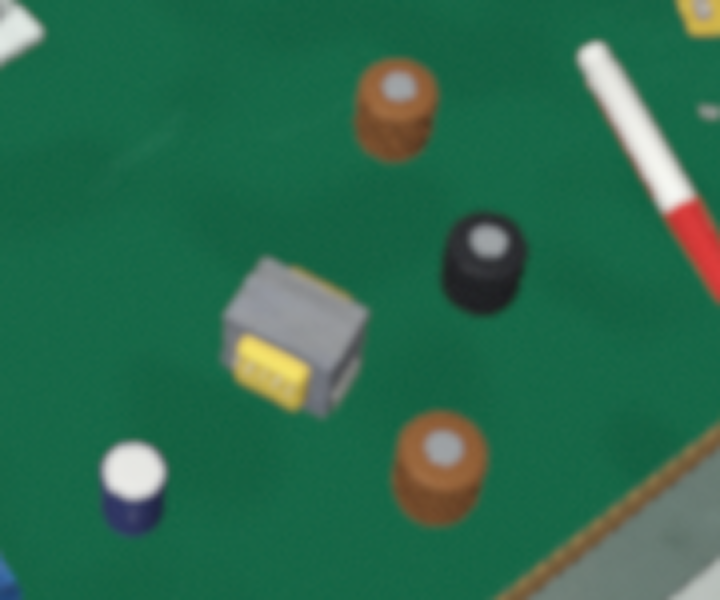

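View pics/crop1.png

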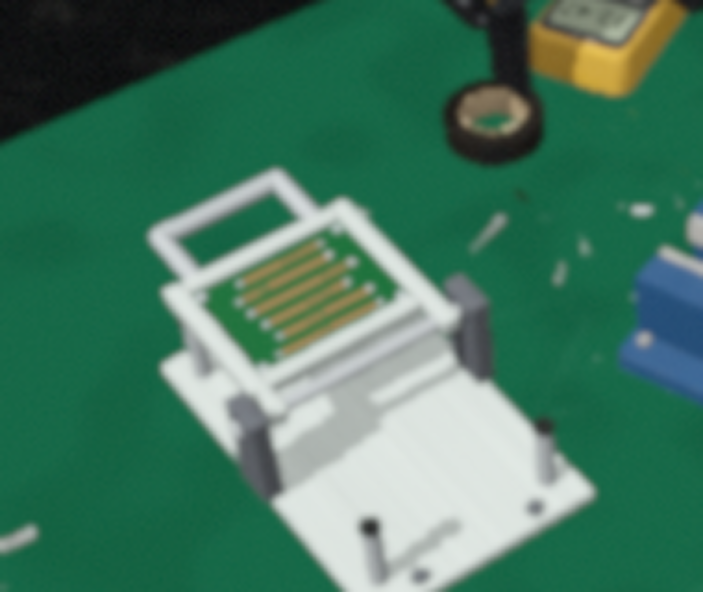

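The first picture shows the frame at (235,215), handle bar at (191,194)–(225,177), and the crate behind it. Cap candidates: the black one at (421,320), brown ones at (399,281) and (410,371). The crop confirms the black ribbed one at (421,320) is the cap. Next I pin down the frame geometry.

Run:
```python
from h import *
np.set_printoptions(precision=3,suppress=True)
i=cv2.imread("pics/side0.png")[140:290,175:345]
c=imaging.capture("wrist");cv2.imwrite("pics/wrist0.png",c["frame"][:,:,::-1])
print(c["camera_matrix"],c["R"],c["t"],"campos",-np.array(c["R"]).T@np.array(c["t"]))
for n in("handle","hinge","fixture","cap","tape"):
    for r in finder.recognise("wrist",n)[:3]: print(n,np.array(r["at"]),r["confidence"])
a=cv2.resize(i,(680,600),interpolation=cv2.INTER_CUBIC);cv2.imwrite("pics/side_c.png",a)
```

```text
[[371.648   0.    317.998]
 [  0.    371.648 237.973]
 [  0.      0.      1.   ]] [[ 1.     0.001  0.002]
 [ 0.    -0.955  0.298]
 [ 0.002 -0.298 -0.955]] [-0.626 -0.037  0.39 ] campos [0.625 0.082 0.385]
handle [0.504 0.098 0.059] 0.89
hinge [0.507 0.099 0.054] 0.59
fixture [0.512 0.059 0.057] 0.77
cap [ 0.661 -0.195  0.031] 0.96
```

View pics/side_c.png

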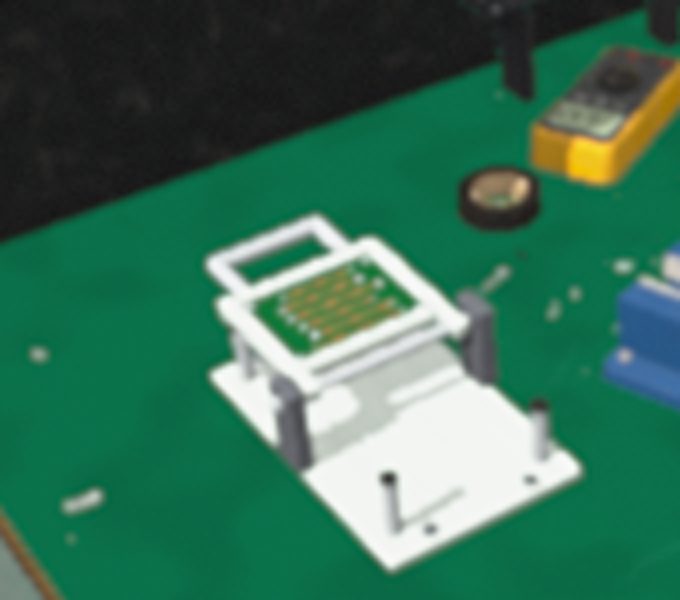

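View pics/wrist0.png

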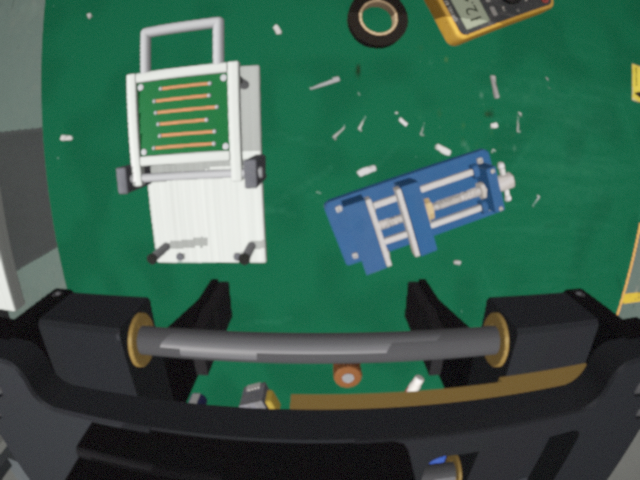

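Both views show the frame nearly level on the +y side, bar at wrist pixels (146,32)–(218,24), base plate corners (153,262), (266,263), (260,66). I fit the fixture pose to all views.

```bash
cat >> h.py <<'E'
def projf(c,X):
    x=np.array(c["R"])@X+np.array(c["t"]);K=np.array(c["camera_matrix"])
    r=np.hypot(x[0],x[1]);th=np.arctan2(r,x[2]);return K[:2,2]+K[0,0]*th*x[:2]/r
def rayf(c,p):
    K=np.array(c["camera_matrix"]);v=(np.array(p)-K[:2,2])/K[0,0];th=np.hypot(*v)
    d=np.r_[np.sin(th)*v/th,np.cos(th)];R=np.array(c["R"]);return -R.T@np.array(c["t"]),R.T@d
E
python3 - <<'E'
from h import *
from scipy.optimize import least_squares
np.set_printoptions(precision=4,suppress=True)
S=imaging.capture("scene");D=imaging.capture("side");W=imaging.capture("wrist")
obs=[(W,projf,{"BL":(153,262),"BR":(266,263),"TR":(260,66),"hl":(146,32),"hr":(218,24)}),
(S,proj,{"BR":(310.8,263),"TL":(194,230),"hl":(191.9,194.3),"hr":(225.1,177.3)}),
(D,proj,{"BR":(320,257.5),"BL":(273.3,282.5),"TL":(228,233.8),"hl":(228.3,206.3),"hr":(254.5,195)})]
def pts(q):
    x,y,a,th,w=q;R=np.array([[np.cos(a),-np.sin(a),0],[np.sin(a),np.cos(a),0],[0,0,1]]);o=np.array([x,y,0])
    L={"BL":(-.065,-.105,.008),"BR":(.065,-.105,.008),"TL":(-.065,.105,.008),"TR":(.065,.105,.008)}
    for n,s in(("hl",-1),("hr",1)):L[n]=(s*w,.14*np.cos(th),.055+.14*np.sin(th))
    return {k:o+R@np.array(v) for k,v in L.items()}
def f(q):
    P=pts(q);return np.concatenate([pr(c,P[k])-np.array(p) for c,pr,d in obs for k,p in d.items()])
r=least_squares(f,[.5,.02,0.1,.1,.036],loss="soft_l1");print(r.x,np.degrees(r.x[2:4]));print(f(r.x).reshape(-1,2).round(1).tolist())
P=pts(r.x);print((P["hl"]+P["hr"])/2, "axis at",r.x[:2])
# cap top triangulation by outlines
for n in("cap",):
  bl=[]
  for cam,c in(("scene",S),("side",D)):
    for m in finder.outline_of(cam,n):
      ys,xs=np.nonzero(m["pixels"]);print(cam,xs.mean(),ys.mean(),xs.min(),xs.max(),ys.min(),ys.max(),c["frame"][m["pixels"]].mean(0).round(),m["confidence"])
E
```

```text
[0.5023 0.0391 0.0046 0.0194 0.0359] [0.262  1.1112]
[[3.1, 1.0], [-1.0, 1.1], [-1.0, -0.2], [-0.3, 1.1], [0.5, -1.2], [0.0, -0.4], [-0.4, -2.1], [1.5, -1.0], [0.2, 0.5], [-0.2, -0.3], [-1.4, -1.4], [-0.4, -1.0], [0.5, -0.6], [-0.5, 0.8]]
[0.5017 0.179  0.0577] axis at [0.5023 0.0391]
scene 409.12451361867704 371.13229571984436 398 421 358 385 [131.  97.  68.] 0.82
scene 420.1070663811563 320.11134903640254 409 431 307 333 [53. 62. 61.] 0.67
scene 398.16190476190474 281.74285714285713 388 408 270 294 [128.  95.  66.] 0.65
scene 246.5126949349143 237.7904369119732 190 308 176 298 [176. 187. 178.] 0.6
side 399.25333333333333 332.67466666666667 390 409 321 344 [144. 102.  66.] 0.92
side 407.90705128205127 296.5 400 416 286 307 [59. 67. 65.] 0.8
side 390.0110294117647 269.43014705882354 382 398 260 279 [142.  99.  65.] 0.63
```

Careful with the scale: turns go in shares of 120 degrees. That gives: 55 degrees / 120 = 0.4583.

{"fn": "play_rows", "kwargs": {"motion": [[[0.03,-0.02,0.01,0,0,0.0583],[0.06,-0.04,0.02,0,0,0.1167],[0.09,-0.06,0.03,0,0,0.175],[0.115,-0.08,0.04,0,0,0.2333],[0.14,-0.1,0.05,0,0,0.2917],[0.165,-0.115,0.06,0,0,0.35],[0.175,-0.12,0.068,0,0,0.4083],[0.179,-0.122,0.07,0,0,0.4583]]], "fingers": 0.03}}

```text
time_s: 2.12
position: [0.5003, 0.1809, 0.1684]
tcp_rot: [[0.821, 0.571, -0.004], [0.571, -0.821, -0.0], [-0.003, -0.002, -1.0]]
force: [-0.0, -0.0, 0.4]
opening: 0.482
grasp_force: 0.0
```

Converted, 35 degrees / 120 = 0.2917.

{"fn": "play_rows", "kwargs": {"motion": [[[0,0,0,0,0,0.0583],[0,0,0,0,0,0.1167],[0,0,0,0,0,0.175],[0,0,0,0,0,0.2333],[0,0,0,0,0,0.2917],[0,0,0,0,0,0.2917]]]}}

```text
time_s: 2.62
position: [0.5032, 0.1791, 0.1697]
tcp_rot: [[1.0, -0.002, 0.0], [-0.002, -1.0, 0.0], [0.0, -0.0, -1.0]]
force: [-0.5, 0.2, -0.6]
opening: 0.343
grasp_force: 0.0
```

Run:
```python
from h import *
np.set_printoptions(precision=3,suppress=True)
s=bot.read_state();print(s["position"],s["tcp_rot"],s["joint_positions"],s["time_s"],s["opening"])
c=imaging.capture("wrist");cv2.imwrite("pics/wrist1.png",c["frame"][:,:,::-1])
for X in((.466,.179,.0577),(.538,.179,.0577),(.5017,.179,.0577)):print(projf(c,np.array(X)))
print(-np.array(c["R"]).T@np.array(c["t"]))
for r in finder.recognise("wrist","handle")[:3]: print(np.array(r["at"]),r["confidence"])
```

```text
[0.503 0.179 0.17 ] [[ 1.    -0.002  0.   ]
 [-0.002 -1.     0.   ]
 [ 0.    -0.    -1.   ]] [ 7.597 28.861 99.126  0.001 51.987 97.71 ] 2.6167 0.343354717786579
[317.566 287.968]
[317.395 194.248]
[317.482 243.412]
[0.586 0.178 0.315]
[0.51  0.1   0.054] 0.6
```

View pics/wrist1.png

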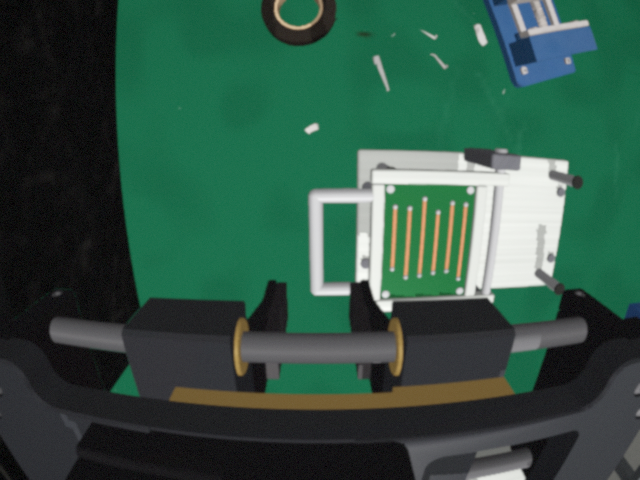

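The wrist picture shows the bar vertical at column 317, rows 195–288, exactly as predicted. I go down and pinch it.

{"fn": "play_rows", "kwargs": {"motion": [[[0,0,0.03,0,0,0],[0,0,0.06,0,0,0],[0,0,0.085,0,0,0],[0,0,0.1,0,0,0],[0,0,0.108,0,0,0],[0,0,0.109,0,0,0]]]}}

```text
time_s: 3.22
position: [0.5021, 0.1788, 0.059]
tcp_rot: [[1.0, 0.001, -0.003], [0.001, -1.0, -0.0], [-0.003, 0.0, -1.0]]
force: [0.3, -0.6, 0.4]
opening: 0.348
grasp_force: 0.0
```

{"fn": "play_rows", "kwargs": {"motion": [[[0,0,0,0,0,0],[0,0,0,0,0,0],[0,0,0,0,0,0],[0,0,0,0,0,0],[0,0,0,0,0,0],[0,0,0,0,0,0]]], "fingers": 0.0}}

```text
time_s: 3.72
position: [0.5038, 0.1806, 0.0616]
tcp_rot: [[1.0, -0.001, 0.003], [-0.001, -1.0, 0.003], [0.003, -0.003, -1.0]]
force: [0.3, 6.1, 0.4]
opening: 0.099
grasp_force: 30.0
```

{"fn": "play_rows", "kwargs": {"motion": [[[0,0.0015,-0.018,0,0,0],[0,0.0054,-0.036,0,0,0],[0,0.0116,-0.053,0,0,0],[0,0.02,-0.0694,0,0,0],[0,0.03,-0.0844,0,0,0],[0,0.0422,-0.098,0,0,0],[0,0.056,-0.11,0,0,0],[0,0.0715,-0.12,0,0,0]]]}}

```text
time_s: 4.38
position: [0.5044, 0.1121, 0.1842]
tcp_rot: [[1.0, -0.002, 0.006], [-0.002, -1.0, 0.01], [0.006, -0.01, -1.0]]
force: [-1.0, 14.0, 11.9]
opening: 0.104
grasp_force: 30.0
```

{"fn": "play_rows", "kwargs": {"motion": [[[0,0.0155,-0.01,0,0,0],[0,0.033,-0.0155,0,0,0],[0,0.051,-0.019,0,0,0],[0,0.0695,-0.02,0,0,0],[0,0.0875,-0.0185,0,0,0],[0,0.1055,-0.0145,0,0,0],[0,0.123,-0.008,0,0,0],[0,0.139,0,0,0,0]]]}}

```text
time_s: 5.05
position: [0.5047, -0.0319, 0.1825]
tcp_rot: [[1.0, -0.001, 0.006], [-0.001, -1.0, 0.0], [0.006, -0.0, -1.0]]
force: [2.5, 4.1, 1.7]
opening: 0.104
grasp_force: 30.0
```

{"fn": "play_rows", "kwargs": {"motion": [[[0,0.0152,0.011,0,0,0],[0,0.0287,0.023,0,0,0],[0,0.0405,0.037,0,0,0],[0,0.0504,0.0526,0,0,0],[0,0.0583,0.069,0,0,0],[0,0.0638,0.0866,0,0,0],[0,0.0671,0.1,0,0,0],[0,0.068,0.112,0,0,0]]]}}

```text
time_s: 5.72
position: [0.5043, -0.0993, 0.0687]
tcp_rot: [[1.0, -0.002, 0.003], [-0.002, -1.0, 0.001], [0.003, -0.001, -1.0]]
force: [2.8, 5.4, 2.4]
opening: 0.099
grasp_force: 30.0
```

{"fn": "play_rows", "kwargs": {"motion": [[[0,0,0.006,0,0,0],[0,0,0.01,0,0,0],[0,0,0.013,0,0,0],[0,0,0.014,0,0,0],[0,0,0.014,0,0,0]]]}}

```text
time_s: 6.13
position: [0.5048, -0.0994, 0.0598]
tcp_rot: [[1.0, 0.0, 0.006], [0.0, -1.0, -0.002], [0.006, 0.002, -1.0]]
force: [-3.1, 4.9, 35.3]
opening: 0.1
grasp_force: 30.0
```

{"fn": "play_rows", "kwargs": {"motion": [[[0,0,-0.004,0,0,0],[0,0,-0.004,0,0,0],[0,0,-0.004,0,0,0],[0,0,-0.004,0,0,0],[0,0,-0.004,0,0,0]]], "fingers": 0.03}}

```text
time_s: 6.55
position: [0.5027, -0.0995, 0.0581]
tcp_rot: [[1.0, -0.0, -0.001], [-0.0, -1.0, 0.0], [-0.001, -0.0, -1.0]]
force: [-0.2, 1.1, -0.4]
opening: 0.323
grasp_force: 0.0
```

{"fn": "play_rows", "kwargs": {"motion": [[[0,0,-0.02,0,0,0],[0,0,-0.05,0,0,0],[0,0,-0.09,0,0,0],[0,0,-0.13,0,0,0],[0,0,-0.15,0,0,0],[0,0,-0.15,0,0,0]]]}}

```text
time_s: 7.05
position: [0.5058, -0.1007, 0.2129]
tcp_rot: [[1.0, 0.0, 0.009], [0.0, -1.0, -0.004], [0.009, 0.004, -1.0]]
force: [1.1, -0.6, 0.2]
opening: 0.342
grasp_force: 0.0
```

Run:
```python
from h import *
np.set_printoptions(precision=4,suppress=True)
s=bot.read_state();print(s["position"],s["tcp_rot"],s["time_s"])
c=imaging.capture("wrist");cv2.imwrite("pics/wrist2.png",c["frame"][:,:,::-1])
S=imaging.capture("scene");D=imaging.capture("side");
for cam in("wrist","scene","side"):
  for n in("stud","seal","cap","handle","transformer"):
    for r in finder.recognise(cam,n)[:3]: print(cam,n,np.array(r["at"]),round(r["confidence"],2))
for X in((.48,-.017,.06),(.48,-.017,.094)):print(projf(c,np.array(X)),proj(S,np.array(X)),proj(D,np.array(X)))
a=cv2.resize(S["frame"][170:300,180:350,::-1],None,fx=2.3,fy=2.3,interpolation=2);b=cv2.resize(D["frame"][170:300,200:370,::-1],None,fx=2.3,fy=2.3,interpolation=2)
w=cv2.resize(c["frame"][100:300,180:440,::-1],(782,600-len(a)));cv2.imwrite("pics/m2.png",np.vstack([np.hstack([a,b]),w]))
```

```text
[ 0.5058 -0.1007  0.2129] [[ 1.      0.0001  0.0091]
 [ 0.0001 -1.     -0.004 ]
 [ 0.0091  0.004  -1.    ]] 7.05
wrist stud [ 0.4868 -0.0151  0.0672] 0.94
wrist seal [ 0.4875 -0.0236  0.0671] 0.85
wrist cap [ 0.6382 -0.2778  0.0301] 0.88
wrist cap [ 0.6579 -0.1964  0.0343] 0.61
wrist cap [ 0.557  -0.3305  0.0327] 0.61
wrist handle [ 0.5068 -0.023   0.0602] 0.57
wrist transformer [ 0.5481 -0.255   0.0399] 0.93
scene stud [ 0.4761 -0.0205  0.0706] 0.8
scene stud [ 0.6277 -0.2855  0.0328] 0.52
scene seal [ 0.4755 -0.026   0.0701] 0.61
scene cap [ 0.6595 -0.205   0.0349] 0.9
scene cap [ 0.5508 -0.3414  0.0366] 0.8
scene cap [ 0.6277 -0.2823  0.0338] 0.78
scene handle [ 0.4996 -0.0249  0.0613] 0.62
scene transformer [ 0.5417 -0.2652  0.0404] 0.78
side stud [ 0.4728 -0.0188  0.0721] 0.48
side cap [ 0.6291 -0.287   0.0313] 0.86
side cap [ 0.6537 -0.2085  0.0258] 0.83
side cap [ 0.55   -0.3462  0.0338] 0.69
side handle [ 0.4957 -0.0276  0.0634] 0.58
side transformer [ 0.5426 -0.2697  0.0359] 0.64
[220.8991 256.7976] [253.5106 250.6414] [274.7481 243.8683]
[210.6746 271.2476] [251.4668 237.9238] [273.5511 231.9959]
```

View pics/m2.png

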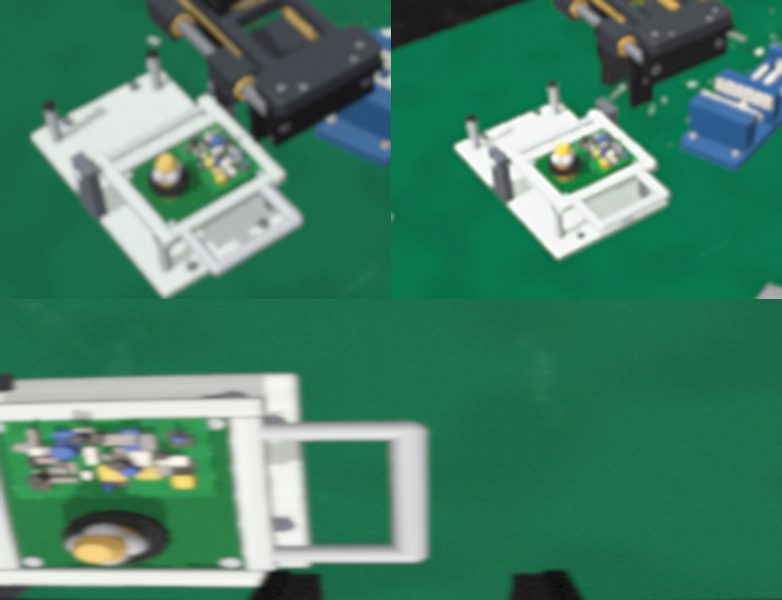

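The mosaic shows the frame fully over, stud up at scene (252,240), with the components on its +x side. Now over to the black cap.

{"fn": "play_rows", "kwargs": {"motion": [[[0.02,0.028,0,0,0,0],[0.04,0.056,0.01,0,0,0],[0.06,0.084,0.02,0,0,0],[0.08,0.112,0.03,0,0,0],[0.1,0.14,0.04,0,0,0],[0.12,0.168,0.05,0,0,0],[0.129,0.182,0.05,0,0,0],[0.129,0.182,0.05,0,0,0]]], "fingers": 0.06}}

```text
time_s: 8.62
position: [0.6338, -0.2856, 0.1575]
tcp_rot: [[1.0, -0.003, 0.002], [-0.003, -1.0, -0.002], [0.002, 0.002, -1.0]]
force: [0.6, 0.1, -0.1]
opening: 0.686
grasp_force: 0.0
```

```bash
cat >> h.py <<'E'
def silver(c,m):
    f=c["frame"].astype(int);k=np.ones((3,3),np.uint8)
    mm=cv2.morphologyEx(m.astype(np.uint8),cv2.MORPH_CLOSE,np.ones((9,9)))
    s=(f.min(2)>110)&(mm>0);ys,xs=np.nonzero(s);return np.array([xs.mean(),ys.mean()]),len(xs)
def lsq_rays(rs):
    A=0;b=0
    for o,d in rs:
        P=np.eye(3)-np.outer(d,d);A=A+P;b=b+P@o
    return np.linalg.solve(A,b)
def rayp(c,p):
    R=np.array(c["R"]);d=R.T@np.linalg.solve(c["camera_matrix"],[p[0],p[1],1.]);return -R.T@np.array(c["t"]),d/np.linalg.norm(d)
E
python3 - <<'E'
from h import *
np.set_printoptions(precision=4,suppress=True)
s=bot.read_state();print(s["position"],s["tcp_rot"][2],s["time_s"],s["opening"])
rays=[]
for cam in("wrist","scene","side"):
  c=imaging.capture(cam)
  for m in finder.outline_of(cam,"cap"):
    px=m["pixels"];col=np.median(c["frame"][px],0)
    if col[0]-col[2]<25 and px.sum()<6000:
      p,n=silver(c,px);ys,xs=np.nonzero(px);print(cam,col,m["confidence"],p,n,xs.min(),xs.max(),ys.min(),ys.max())
      o,d=(rayf if cam=="wrist" else rayp)(c,p);rays.append((o,d));print(o+d*(.034-o[2])/d[2])
  if cam=="wrist":
    cv2.imwrite("pics/wrist3.png",c["frame"][:,:,::-1])
print(lsq_rays(rays))
E
```

```text
[ 0.6338 -0.2856  0.1575] [ 0.0022  0.0023 -1.    ] 8.6167 0.6859915382067224
wrist [89. 90. 93.] 0.82 [314.0401 235.9424] 399 292 335 205 252
[ 0.6347 -0.2833  0.034 ]
wrist [178. 182. 178.] 0.67 [ 49.1894 299.2802] 1167 0 102 284 318
[ 0.5698 -0.0182  0.034 ]
scene [47. 54. 55.] 0.95 [421.8679 314.9057] 53 410 430 308 332
[ 0.6361 -0.2827  0.034 ]
scene [37.5 59.  43. ] 0.51 [nan nan] 0 270 296 151 174
[nan nan nan]
side [47. 59. 58.] 0.89 [408.9143 291.2   ] 35 400 416 286 307
[ 0.6373 -0.2824  0.034 ]
[nan nan nan]h.py:22: RuntimeWarning: Mean of empty slice.
  s=(f.min(2)>110)&(mm>0);ys,xs=np.nonzero(s);return np.array([xs.mean(),ys.mean()]),len(xs)
  ret = ret.dtype.type(ret / rcount)
```

View pics/wrist3.png

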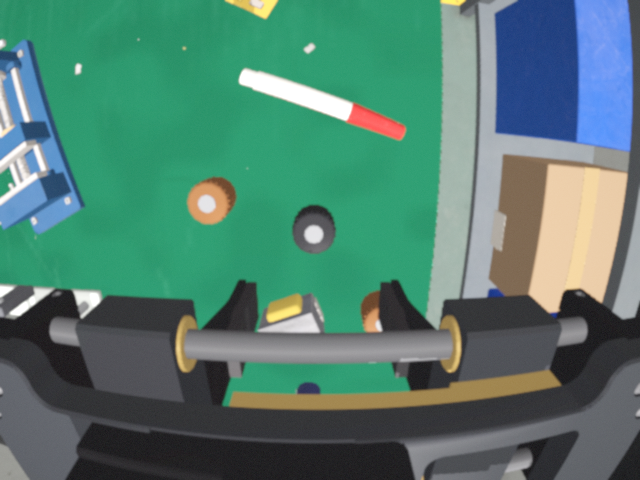

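The wrist picture shows the black cap at (314,232), the brown ones at (210,203) and (375,310), well clear of the fingers.

{"fn": "play_rows", "kwargs": {"motion": [[[0.002,-0.002,0.03,0,0,0],[0.002,-0.002,0.06,0,0,0],[0.002,-0.002,0.09,0,0,0],[0.002,-0.002,0.115,0,0,0],[0.002,-0.002,0.13,0,0,0],[0.002,-0.002,0.136,0,0,0],[0.002,-0.002,0.136,0,0,0]]]}}

```text
time_s: 9.5
position: [0.6332, -0.2785, 0.0215]
tcp_rot: [[1.0, 0.001, -0.002], [0.001, -1.0, 0.001], [-0.002, -0.001, -1.0]]
force: [0.6, 0.2, 0.3]
opening: 0.687
grasp_force: 0.0
```

{"fn": "play_rows", "kwargs": {"motion": [[[0,0,0,0,0,0],[0,0,0,0,0,0],[0,0,0,0,0,0],[0,0,0,0,0,0],[0,0,0,0,0,0],[0,0,0,0,0,0]]], "fingers": 0.0}}

```text
time_s: 10.0
position: [0.6345, -0.2799, 0.0237]
tcp_rot: [[1.0, -0.0, 0.001], [-0.0, -1.0, -0.001], [0.001, 0.001, -1.0]]
force: [0.2, 0.3, 4.4]
opening: 0.385
grasp_force: 30.0
```

{"fn": "play_rows", "kwargs": {"motion": [[[0,0,-0.03,0,0,0],[0,0,-0.07,0,0,0],[0,0,-0.11,0,0,0],[-0.014,-0.024,-0.137,0,0,0],[-0.032,-0.055,-0.137,0,0,0],[-0.05,-0.086,-0.137,0,0,0],[-0.068,-0.117,-0.137,0,0,0],[-0.086,-0.148,-0.137,0,0,0]]]}}

```text
time_s: 10.67
position: [0.5469, -0.1303, 0.1601]
tcp_rot: [[1.0, -0.001, 0.001], [-0.001, -1.0, -0.0], [0.001, 0.0, -1.0]]
force: [0.7, 0.5, -0.7]
opening: 0.387
grasp_force: 30.0
```

{"fn": "play_rows", "kwargs": {"motion": [[[-0.018,-0.03,0,0,0,0],[-0.036,-0.06,0,0,0,0],[-0.052,-0.09,0,0,0,0],[-0.062,-0.108,0,0,0,0],[-0.068,-0.1145,0,0,0,0],[-0.068,-0.1145,0,0,0,0],[-0.068,-0.1145,0,0,0,0]]]}}

```text
time_s: 11.25
position: [0.481, -0.0175, 0.1599]
tcp_rot: [[1.0, 0.001, 0.002], [0.001, -1.0, -0.001], [0.002, 0.001, -1.0]]
force: [-0.4, -1.9, 0.2]
opening: 0.385
grasp_force: 30.0
```

Run:
```python
from h import *
np.set_printoptions(precision=4,suppress=True)
s=bot.read_state();print(s["position"],s["tcp_rot"],s["time_s"],s["opening"],s["force"])
c=imaging.capture("wrist");S=imaging.capture("scene");D=imaging.capture("side")
print(-np.array(c["R"]).T@np.array(c["t"]))
for X in((.48,-.017,.06),(.48,-.017,.094),(.48,-.017,.171)):print(projf(c,np.array(X)),proj(S,np.array(X)),proj(D,np.array(X)))
for cam in("wrist","scene","side"):
  for n in("stud","cap"):
    for r in finder.recognise(cam,n)[:3]: print(cam,n,np.array(r["at"]),round(r["confidence"],2))
a=cv2.resize(S["frame"][150:290,190:320,::-1],(400,430),interpolation=2);b=cv2.resize(D["frame"][150:290,210:340,::-1],(400,430),interpolation=2)
cv2.imwrite("pics/m3.png",np.hstack([a,b]));cv2.imwrite("pics/wrist4.png",c["frame"][:,:,::-1])
```

```text
[ 0.481  -0.0175  0.1599] [[ 1.      0.0006  0.002 ]
 [ 0.0006 -1.     -0.0009]
 [ 0.002   0.0009 -1.    ]] 11.25 0.3849549254757722 [-0.4146 -1.9029  0.1986]
[ 0.5634 -0.018   0.3052]
[316.3796 248.3823] [253.5106 250.6414] [274.7481 243.8683]
[316.1469 266.307 ] [251.4668 237.9238] [273.5511 231.9959]
[315.2994 333.1752] [246.4002 206.3964] [270.6344 203.0686]
wrist stud [ 0.4852 -0.0131  0.0656] 0.95
wrist cap [ 0.5646 -0.3244  0.0182] 0.92
wrist cap [ 0.4951 -0.0199  0.1701] 0.81
wrist cap [ 0.6579 -0.1922  0.033 ] 0.71
scene stud [ 0.4775 -0.0209  0.071 ] 0.56
scene cap [ 0.464  -0.0236  0.1499] 0.63
scene cap [ 0.6558 -0.2057  0.0342] 0.56
scene cap [ 0.552  -0.3414  0.0358] 0.55
side stud [ 0.4737 -0.0216  0.0702] 0.7
side cap [ 0.6536 -0.2126  0.0277] 0.77
side cap [ 0.5491 -0.344   0.0333] 0.56
side cap [ 0.4682 -0.0242  0.1613] 0.47
```

View pics/wrist4.png

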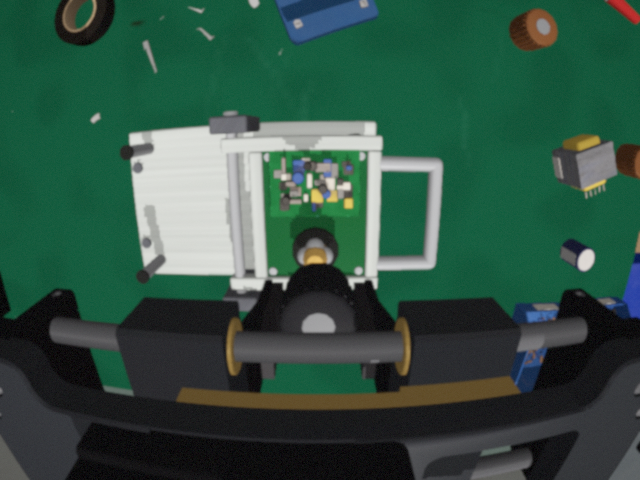

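The picture shows the seal ring at (316,247), the stud tip at (315,256) partly behind the held cap, and the cap top at (319,324). I back off along −x so that the wrist camera looks almost straight down on the stud.

{"fn": "play_rows", "kwargs": {"motion": [[[-0.02,0,0,0,0,0],[-0.045,0,0,0,0,0],[-0.065,0,0,0,0,0],[-0.07,0,0,0,0,0],[-0.07,0,0,0,0,0],[-0.07,0,0,0,0,0],[-0.07,0,0,0,0,0]]]}}

```text
time_s: 12.28
position: [0.4122, -0.0176, 0.1599]
tcp_rot: [[1.0, -0.0, 0.003], [-0.0, -1.0, -0.001], [0.003, 0.001, -1.0]]
force: [0.4, -0.4, -0.3]
opening: 0.386
grasp_force: 30.0
```

Run:
```python
from h import *
np.set_printoptions(precision=4,suppress=True)
def gold(f):
    h=cv2.cvtColor(f,cv2.COLOR_RGB2HSV);return (h[:,:,0]>10)&(h[:,:,0]<32)&(h[:,:,1]>90)&(h[:,:,2]>110)
for k in range(4):
  c=imaging.capture("wrist");s=bot.read_state();cp=-np.array(c["R"]).T@np.array(c["t"]);print("tcp",s["position"],"cam",cp)
for n in("stud","seal"):
  ms=finder.outline_of("wrist",n)
  if ms:
    px=ms[0]["pixels"];ys,xs=np.nonzero(px);print(n,xs.min(),xs.max(),ys.min(),ys.max(),xs.mean(),ys.mean())
p=projf(c,np.array([.48,-.017,.094])).round().astype(int);print("pred tip",p,projf(c,np.array([.48,-.017,.06])))
w=c["frame"][p[1]-40:p[1]+40,p[0]-40:p[0]+40]
g=gold(w);n,l,st,ce=cv2.connectedComponentsWithStats(g.astype(np.uint8))
for i in range(1,n):
  if st[i,4]>15: 
    q=ce[i]+p-40;print(st[i],q)
    for z in(.085,.094,.1):
      o,d=rayf(c,q);print(z,o+d*(z-o[2])/d[2])
# cap top
px=[m for m in finder.outline_of("wrist","cap")]
for m in px:
  ys,xs=np.nonzero(m["pixels"])
  if ys.mean()>260 and abs(xs.mean()-318)<40:
    q,nn=silver(c,m["pixels"]);o,d=rayf(c,q);z=.171;print("cap",q,nn,o+d*(z-o[2])/d[2])
b=c["frame"][:,:,::-1]
a1=cv2.resize(b[p[1]-50:p[1]+50,p[0]-50:p[0]+50],(400,400),interpolation=2)
a2=cv2.resize(b[270:390,258:378],(400,400),interpolation=2)
print("crop origin",p-50)
cv2.imwrite("pics/m4.png",np.hstack([a1,a2]))
```

```text
tcp [ 0.412  -0.0175  0.1598] cam [ 0.4944 -0.0181  0.3053]
tcp [ 0.4117 -0.0174  0.1597] cam [ 0.4943 -0.0181  0.3052]
tcp [ 0.4113 -0.0173  0.1596] cam [ 0.4941 -0.018   0.305 ]
tcp [ 0.411  -0.0172  0.1596] cam [ 0.4938 -0.0179  0.3049]
stud 291 339 122 170 315.19142091152816 146.51206434316353
seal 291 339 122 170 315.58693361433086 144.45732349841938
pred tip [317 151] [316.8873 147.2782]
[ 26  25  25  25 494] [315.0628 148.1134]
0.085 [ 0.4809 -0.016   0.085 ]
0.094 [ 0.4814 -0.0161  0.094 ]
0.1 [ 0.4818 -0.0161  0.1   ]
cap [318.0627 323.7343] 542 [ 0.4152 -0.0179  0.171 ]
crop origin [267 101]
```

View pics/m4.png

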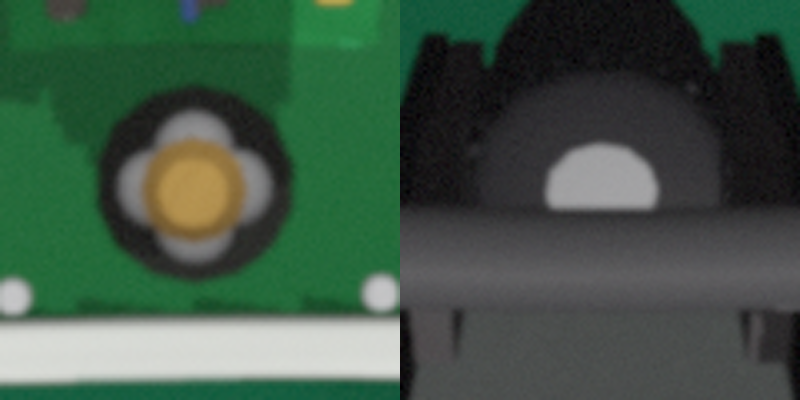

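Run:
```python
from h import *
np.set_printoptions(precision=4,suppress=True)
c=imaging.capture("wrist");s=bot.read_state();print(s["position"])
def at(q,z):
    o,d=rayf(c,q);return o+d*(z-o[2])/d[2]
for z in(.168,.171,.174):
    print(z,"front",at((318.6,291.6),z)[0]-.017,"silver mid",at((318.6,327),z),"silver front",at((318.6,312.6),z)[0],"width",at((301.8,327),z)[1]-at((335.4,327),z)[1],"capwidth",at((281,320),z)[1]-at((355,320),z)[1])
print(at((315.5,148),.094),at((315.6,147),.072))
```

```text
[ 0.4102 -0.0169  0.1595]
0.168 front 0.4106427982890719 silver mid [ 0.4108 -0.0178  0.168 ] silver front 0.4178813834704778 width 0.01428903549999564 capwidth 0.0312582936488677
0.171 front 0.4120771978628863 silver mid [ 0.4126 -0.0178  0.171 ] silver front 0.419530068588878 width 0.013975358250270624 capwidth 0.030572102087311523
0.174 front 0.41351159743670074 silver mid [ 0.4144 -0.0178  0.174 ] silver front 0.42117875370727814 width 0.013661681000545614 capwidth 0.029885910525755344
[ 0.4804 -0.016   0.094 ] [ 0.4797 -0.0159  0.072 ]
```

The last picture shows the stud with its balls centred at (315.5,148), and the cap top at column 318.6 held 2 mm off in y. I move over and go down.

{"fn": "play_rows", "kwargs": {"motion": [[[0.02,0,0,0,0,0],[0.045,-0.0018,0,0,0,0],[0.063,-0.0018,0,0,0,0],[0.068,-0.0018,0,0,0,0],[0.068,-0.0018,0.01,0,0,0],[0.068,-0.0018,0.025,0,0,0],[0.068,-0.0018,0.037,0,0,0],[0.068,-0.0018,0.037,0,0,0]]]}}

```text
time_s: 13.35
position: [0.4754, -0.0146, 0.1207]
tcp_rot: [[1.0, 0.0, -0.006], [0.0, -1.0, 0.001], [-0.006, -0.001, -1.0]]
force: [0.4, 0.9, -0.4]
opening: 0.385
grasp_force: 30.0
```

{"fn": "play_rows", "kwargs": {"motion": [[[0,0,0.003,0,0,0],[0,0,0.006,0,0,0],[0,0,0.009,0,0,0],[0,0,0.011,0,0,0],[0,0,0.012,0,0,0],[0,0,0.012,0,0,0]]]}}

```text
time_s: 13.85
position: [0.478, -0.0152, 0.1106]
tcp_rot: [[1.0, -0.0, 0.0], [-0.0, -1.0, -0.0], [0.0, 0.0, -1.0]]
force: [-0.5, 0.4, -0.5]
opening: 0.383
grasp_force: 30.0
```

{"fn": "play_rows", "kwargs": {"motion": [[[0,0,0.001,0,0,0],[0,0,0.002,0,0,0],[0,0,0.003,0,0,0],[0,0,0.004,0,0,0],[0,0,0.005,0,0,0],[0,0,0.006,0,0,0],[0,0,0.006,0,0,0]]]}}

```text
time_s: 14.43
position: [0.4783, -0.0152, 0.1045]
tcp_rot: [[1.0, -0.0, 0.001], [-0.0, -1.0, -0.0], [0.001, 0.0, -1.0]]
force: [1.0, -0.9, 1.0]
opening: 0.384
grasp_force: 30.0
```

{"fn": "play_rows", "kwargs": {"motion": [[[0,0,0.0005,0,0,0],[0,0,0.001,0,0,0],[0,0,0.0015,0,0,0],[0,0,0.002,0,0,0],[0,0,0.0025,0,0,0],[0,0,0.003,0,0,0],[0,0,0.003,0,0,0]]]}}

```text
time_s: 15.02
position: [0.479, -0.0155, 0.1027]
tcp_rot: [[1.0, 0.0, 0.003], [0.0, -1.0, -0.001], [0.003, 0.001, -1.0]]
force: [-0.8, -0.6, 8.6]
opening: 0.387
grasp_force: 30.0
```

Ball contact at 8.6 N, as expected. I keep pressing.

{"fn": "play_rows", "kwargs": {"motion": [[[0,0,0.0005,0,0,0],[0,0,0.001,0,0,0],[0,0,0.0015,0,0,0],[0,0,0.002,0,0,0],[0,0,0.0025,0,0,0],[0,0,0.003,0,0,0],[0,0,0.003,0,0,0]]]}}

```text
time_s: 15.6
position: [0.4788, -0.0155, 0.099]
tcp_rot: [[1.0, 0.0, 0.002], [0.0, -1.0, -0.001], [0.002, 0.001, -1.0]]
force: [1.4, -1.0, 2.5]
opening: 0.386
grasp_force: 30.0
```

{"fn": "play_rows", "kwargs": {"motion": [[[0,0,0.001,0,0,0],[0,0,0.002,0,0,0],[0,0,0.003,0,0,0],[0,0,0.004,0,0,0],[0,0,0.005,0,0,0],[0,0,0.006,0,0,0],[0,0,0.006,0,0,0]]]}}

```text
time_s: 16.18
position: [0.4775, -0.0149, 0.0923]
tcp_rot: [[1.0, -0.0, -0.001], [-0.0, -1.0, 0.001], [-0.001, -0.001, -1.0]]
force: [2.5, 0.0, -1.2]
opening: 0.387
grasp_force: 30.0
```

{"fn": "play_rows", "kwargs": {"motion": [[[0,0,0.0005,0,0,0],[0,0,0.001,0,0,0],[0,0,0.0015,0,0,0],[0,0,0.002,0,0,0],[0,0,0.0025,0,0,0],[0,0,0.003,0,0,0],[0,0,0.003,0,0,0],[0,0,0.003,0,0,0]]]}}

```text
time_s: 16.85
position: [0.4775, -0.0149, 0.0901]
tcp_rot: [[1.0, -0.0, -0.001], [-0.0, -1.0, 0.0], [-0.001, -0.0, -1.0]]
force: [-1.0, 1.6, 8.5]
opening: 0.391
grasp_force: 30.0
```

{"fn": "play_rows", "kwargs": {"motion": [[[0,0,0.0005,0,0,0],[0,0,0.001,0,0,0],[0,0,0.0015,0,0,0],[0,0,0.002,0,0,0],[0,0,0.002,0,0,0],[0,0,0.002,0,0,0],[0,0,0.002,0,0,0],[0,0,0.002,0,0,0]]]}}

```text
time_s: 17.52
position: [0.4775, -0.0149, 0.0889]
tcp_rot: [[1.0, 0.0, -0.0], [0.0, -1.0, 0.0], [-0.0, -0.0, -1.0]]
force: [-2.3, 0.4, 15.1]
opening: 0.391
grasp_force: 30.0
```

Run:
```python
from h import *
np.set_printoptions(precision=4,suppress=True)
for k in range(5):
  c=imaging.capture("wrist");s=bot.read_state();print(s["position"],s["force"],s["grasp_force"],s["time_s"])
for m in finder.outline_of("wrist","cap"):
  ys,xs=np.nonzero(m["pixels"])
  if ys.mean()>260 and abs(xs.mean()-318)<40: print(silver(c,m["pixels"]),xs.min(),xs.max(),ys.min(),ys.max())
f=c["frame"].astype(int)[270:335,318:320].mean(2).mean(1);print(np.abs(f).round().astype(int))
```

```text
[ 0.4775 -0.0149  0.089 ] [-1.5369  1.3112 14.6342] 30.00260167185843 17.5667
[ 0.4775 -0.0149  0.0889] [-1.6758  1.8839 15.2316] 30.002720512320593 17.6167
[ 0.4776 -0.0149  0.0889] [-1.962   1.4045 15.3933] 30.0026288092522 17.6667
[ 0.4775 -0.0149  0.0889] [-3.1762  2.0298 14.5807] 30.002628462025314 17.7167
[ 0.4775 -0.0149  0.0889] [-2.7591  0.9307 13.4527] 30.002721275477597 17.7667
(array([317.977 , 323.5556]), 522) 280 355 263 332
[ 18  19  19  17  14  18  18  16  16  15  17  14  18  17  19  21  21  22
  23  19  23  28  33  34  40  40  44  47  46  46  46  46  47  48  48  50
  52  50  53  52  52  55  74 112 143 157 160 160 160 160 161 160 162 161
 162 162 162 163 162 163 160 147 114  74  52]
```

The cap has not slipped in the grip. The mouth is 14 mm below where it met the balls, so about 9 mm above the foot, and it is held at about 15 N. I hand in.

```bash
python3 -c "
from rig import bot
print(bot.hand_in())"
```

```text
the job is handed in; nothing more can be done
None
```

The frame is turned fully over with the stud up. The black cap is snapped on past the balls, and I handed the job in with the gripper still pressing it onto the seal at about 15 N (17.8 s on the robot's clock).

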